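Top up a spring-fed stack magazine with cut blanks

ROBOT

A 6-joint arm with a two-finger parallel gripper is mounted at the origin on a cart in front of the work surface, level with it; the furniture and walls round the work are solid. World frame = base frame: x ahead of the robot, y to its left, z up, the work surface at z = 0. Lengths are in m, angles in rad, forces in N, time in s.
With the tool pointing down it reaches from about 0.375 to 0.9 m from the base axis. Payload 3.1 kg.
Tool frame: the origin (TCP) lies between the finger pads; the fingertips stand 22 mm ahead of it and the grasp point (between the pads) lies 3 mm ahead of it; z points along the fingers, y is the line along which they close (so a half turn about z gives the same grasp; the last joint's range is limited). The gripper opens to 87 mm and grips with 3 to 60 N. Pads are 19 mm wide; open, the fingers measure 117 mm over their backs; the gripper's body (75 mm by 190 mm) begins 51 mm behind the grasp point.
Start: joints at [-1.419, 0.527, 1.433, -0, 1.181, -0.178], TCP at [0.203, -0.591, 0.245] pointing down, gripper open.
Joint ranges: [-3.08, 3.08], [-0.75, 2.2], [0.22, 2.44], [-1.43, 4.57], [0, 2.65], [-2.85, 2.85]. Speed limits (rad/s): [2.79, 2.79, 3.14, 3.14, 3.14, 3.14].

INTERFACE

Orientations are given as a unit quaternion [x, y, z, w].
In Python, from rig import robot gives the robot as it stands.
- The arm moves only by the tool move_arm, never from a script. Its argument "series" is text: rows parted by semicolons, each of 6 numbers parted by spaces: the shift along the tool's x, y, z in mm, then the turn, a rotation vector about the tool's x, y, z in degrees. In form: dx dy dz ax ay az; .... A call has 1 to 8 rows; each row is the pose to reach, as a shift and turn from the pose commanded when the call began, along the tool's axes at that moment; what a row does not reach only later rows make up. A row lasts 1/12 s, in which the tool goes at most 41.7 mm and 7.16 degrees, less where a joint would pass 70% of its speed; a pose out of reach is approached as far as the arm can. A call with a gripper value outside its range is refused whole. "jaw" is the opening, from 0 (shut) to 1 (fully open), set as the call begins (left out, the last holds). The fingers move at their own pace and stop on an object; "newtons" is the grip in N (left out, the last holds). Time passes only in rows, so rows that repeat a pose let the fingers close. It gives the time, the measured TCP pose, the force, the opening and the grip force at its end, in the units of the state.
- robot.get_obs(): the state, without advancing time (a new reading comes with each control period).
- robot.camera(name): name is "side" or "top" or "wrist"; returns a dict with "img" (420x560x3 uint8, red, green, blue), "mtx" (3x3 intrinsics, pixels), "world_to_cam" (4x4, takes a point from world to camera coordinates). Camera axes: x right, y down, z forward; pixel columns grow to the right and rows downward; lengths in m; the calibration is good to about 2 mm. A picture is of the moment at which its call begins. There is no depth.
- robot.hand_in(): hands the job in; it is judged then, once.
Trained networks look in a picture, given as the dict that the camera call returned (one of the last four; its "shot" number tells which), for a name from the list of things; names that differ only in an ending like _2 or _b are one class to them, and where a whole thing is asked for, a point or a joint stands for the part that bears it (a point fixed in the world has none). Each returns a list of dicts, best first, with "p" (0 to 1); they miss things now and then, are a little off and sometimes report something else, mostly with a low value. They report only what shows in the picture. A call takes as long as a camera call. They do not tell look-alikes from the thing itself.
- robot.search_frame(picture, thing): "xyz" ([x, y, z] in m, in world coordinates, good to about 4 mm: the middle of the surface that is visible of it).
- robot.tip_of(picture, thing): "xyz" ([x, y, z] in m, in world coordinates, good to about 4 mm: a listed point, or the origin of a listed thing).
The state is a dict: "time": time; "q": joint angles; "joint_velocities": joint speeds; "joint_torque": joint torques, N m; "position": TCP position; "tool_rot": TCP orientation; "ft_force": force on the tool from outside, world axes, zero at the start; "moment": the same for the moment, N m; "grip_width": finger opening in m; "grip_force": force on a finger pad.
Only numpy, scipy, OpenCV 4.12 (cv2) and the standard library are available. Lean on these libraries where they do the work, as an engineer would, in place of code of your own. Each camera call takes 0.05 s, during which the arm holds its last target. There are 200 camera calls.

TASK

Top up the spring magazine with the two hardwood blanks waiting on its loading tray. Slide the blanks along the tray until the one nearest the mouth is against the back stop, press it down against the spring until both side bolts have snapped out over it, then do the same with the second blank on top of it, and leave the jar, the brush and the chisel beside the magazine where they are.

Things in the scene. Friction and masses are not known exactly. Their poses are not given: they have to be found in the camera images.
- magazine: Aluminium stack magazine on a wooden board, fixed to the bench. Origin: under the centre of its mouth, at bench level; z up; x runs from the loading tray over the mouth to the back stop. All positions below are in this frame. Board x -165 to 46, y +-62 mm. The shaft opens upward, 45 (x) by 72 mm (y), for blanks lying flat one on another; it holds three, one is in it at the start.
- mouth (a point): Centre of the mouth at tray height (0, 0, z 122.5 mm), axes as the magazine's. A blank slid over the mouth to the back stop (centre at x = 1.5 mm) rests on the slopes of the two side bolts about 2 mm below tray height. Press it straight down near its middle; when its top is below z = 112 mm (press to about 109) the bolts snap out over it and it stays when let go.
- tray (a point): Outer end of the loading tray's top, mid-width (-155, 0, z 122.5 mm), axes as the magazine's. The tray is a level plate from here to the mouth's edge at x = -22.5 mm (edge chamfered 3 mm), open at its outer end, between rails 10 mm high (inner faces y +-36 mm) that run on as the shaft's side walls.
- back_stop (a point): Middle of the back stop's face, 12 mm above tray height (22.5, 0, z 134.5 mm), axes as the magazine's. The stop is the shaft's far wall, 4 mm thick, rising to z = 146.5 mm.
- follower (a joint): Spring follower plate under the stack, m: 0 with one blank under the bolts, grows downward, 0.020 with two, 0.040 with three, bottoms at 0.0455 (top of a third blank then at z = 106 mm). It pushes up with about 6 N at 0 and 11 N at 0.04. The whole press takes about 5 to 20 N.
- bolt_left (a joint): Spring bolt in the side wall at +y, m: 0 fully out, about 0.004 to 0.005 when a blank passes; springs out by itself with 1 to 2 N. Steel, 16 mm wide, at x = 0, sticks 5 mm into the shaft, sloped on top from tray height, flat underneath at z = 112 mm. Its knob reaches y = 72 mm, below the rails' tops.
- bolt_right (a joint): The same bolt in the side wall at -y.
- blank_near: Hardwood blank 42 (x) by 70 (y) by 20 mm, 50 g, lying flat on the tray, next to the mouth (4 to 10 mm from its edge). Origin: centre of its underside, z up.
- blank_far: Equal blank behind the first on the tray, farther from the mouth, 3 to 10 mm between the two; its outer side is free, so that pushing it pushes both. Origin: centre of its underside.
- blank_loaded: Equal blank already in the shaft under the bolts at the start (top at z = 112 mm of the magazine). Origin: centre of its underside.
- nail_jar: Bystander: glass jar of nails, 62 mm across, 85 mm high, standing beside the magazine. Origin: centre of its underside.
- brush: Bystander: flat paint brush, 232 mm long, 52 mm wide, 19 mm high, lying beside the tray (+y side). Origin: under its middle.
- chisel: Bystander: chisel with wooden handle, 228 mm long, 29 mm thick, lying beside the tray (-y side). Origin: under its middle.
Mind the look-alikes: they are no part of the job. Leave any yellow look-alike of the blank_far alone.

How it is judged:
By the outcome, as a careful person would: the job done as asked, in the order asked, and still so for the second after the job is handed in, with the robot touching nothing.
It also fails if it takes over 48 s, if anything falls off the work surface, if the arm or the gripper's body presses on something with over 40 N, if the wrist force passes 120 N, or if a joint passes its speed limit or range.

## Working session

There is one attempt and no reset: what is moved stays moved. The work goes in short steps, Python scripts to look and compute and a tool call to move; the robot and the scene stay as the last step left them, time stands still between calls to the robot, and variables do not carry over. Pictures are saved under pics/ and viewed, at most 10 in all, crops included, and the job is handed in when it is done.

Besides the shell and the picture viewer there is one more tool, called after "Request:" as name(argument=value, ...), one argument or row to a line, values as JSON. move_arm: Moves the arm, as the interface text tells. Its arguments: {"type":"object","properties":{"series":{"type":"string"},"jaw":{"type":"number"},"newtons":{"type":"number"}},"required":["series"]}

```bash
mkdir -p pics; cat > h.py <<'E'
import numpy as np,cv2
from rig import robot
def shot(n,f=None):
    p=robot.camera(n)
    if f: cv2.imwrite('pics/'+f,p['img'][:,:,::-1])
    return p
def proj(p,X):
    X=np.atleast_2d(X);c=(p['world_to_cam']@np.c_[X,np.ones(len(X))].T)[:3];u=p['mtx']@c
    return (u[:2]/u[2]).T
E
python3 - <<'E'
from h import *
print(robot.get_obs())
a=shot('top','top1.png');b=shot('side','side1.png')
for nm,p in (('top',a),('side',b)):
  for t in ['mouth','tray','back_stop','blank_near','blank_far','blank_loaded','nail_jar','brush','chisel','magazine']:
    for r in robot.tip_of(p,t)[:3]: print(nm,t,np.round(r['xyz'],4),round(r['p'],2),np.round(proj(p,r['xyz'])[0]))
m=np.hstack([a['img'],b['img']]);cv2.imwrite('pics/both.png',cv2.resize(m,(800,300))[:,:,::-1])
E
```

```text
{'time': 0.0, 'q': array([-1.41847568e+00,  5.28454420e-01,  1.43388874e+00, -1.44802864e-05,
        1.18139490e+00, -1.78506860e-01]), 'joint_velocities': array([ 0.00089595,  0.00021414,  0.00132182, -0.0008436 , -0.00084243,
        0.00012496]), 'joint_torque': array([-2.66900643e-04, -4.40039098e+01, -1.76590419e+01,  6.32768590e-02,
        5.80664689e-02, -1.61919024e-04]), 'position': array([ 0.20293149, -0.59041922,  0.24358311]), 'tool_rot': array([ 9.86349290e-01,  1.64663073e-01,  7.35006325e-06, -1.07270197e-03]), 'ft_force': array([ 0.03680407, -0.11497563, -0.73152006]), 'moment': array([ 0.02216707,  0.00831648, -0.00651247]), 'grip_force': 0.0, 'grip_width': 0.08696098421644267}
top mouth [ 0.5423 -0.238   0.1261] 0.73 [263. 198.]
top tray [ 0.537  -0.3857  0.003 ] 0.64 [330. 210.]
top tray [ 0.5454 -0.239   0.1244] 0.62 [263. 197.]
top tray [ 0.3999 -0.1836  0.1233] 0.56 [234. 268.]
top back_stop [ 0.561  -0.2493  0.1348] 0.79 [268. 189.]
top blank_near [ 0.4931 -0.2216  0.124 ] 0.63 [254. 222.]
top blank_far [ 0.4535 -0.2027  0.1239] 0.94 [244. 242.]
top blank_far
[... 591 characters left out ...]
. 240.]
side back_stop [ 0.5634 -0.2492  0.134 ] 0.64 [287. 176.]
side back_stop [ 0.5443 -0.2412  0.0917] 0.23 [276. 197.]
side blank_near [ 0.4971 -0.2238  0.1208] 0.75 [249. 184.]
side blank_far [ 0.4234 -0.4426 -0.0037] 0.89 [265. 318.]
side blank_far [ 0.4501 -0.1979  0.1187] 0.82 [220. 185.]
side blank_loaded [ 0.5446 -0.2429  0.0912] 0.62 [276. 198.]
side nail_jar [ 5.386e-01 -3.799e-01  1.000e-04] 0.75 [309. 276.]
side brush [ 0.5582 -0.1089 -0.0009] 0.61 [253. 210.]
side brush [ 0.4274 -0.2957 -0.0033] 0.36 [231. 269.]
side chisel [ 0.4277 -0.2968  0.0007] 0.69 [231. 268.]
side chisel [ 0.5423 -0.2403  0.0921] 0.53 [274. 197.]
side magazine [ 0.5404 -0.2403 -0.0015] 0.83 [273. 240.]
```

View pics/top1.png

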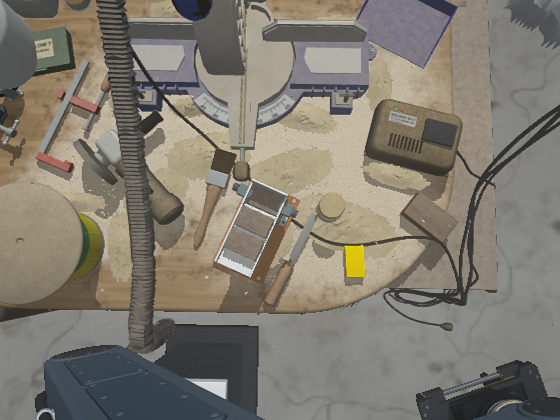

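View pics/side1.png

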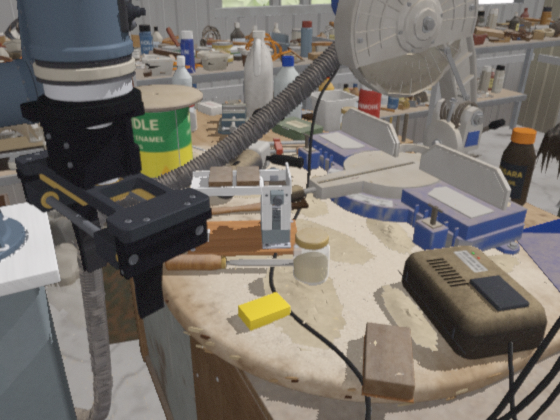

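The top view shows the magazine with two brown blanks on its tray at about (254,222) and (244,242). The brush is on its left at (212,200), and the chisel (289,258) and jar (330,208) are on its right. There are two blank_far candidates: the brown one on the tray at (244,242) and the yellow one on the bench at (355,261). The brown one fits, as it is hardwood and lies behind the near blank on the tray. I'll confirm that from close by, and first check how high the hose hangs.

```bash
cat >> h.py <<'E'
O=np.array([0.5425,-0.241]);YAW=np.deg2rad(-22.3)
def m2w(x,y,z,O=O,Y=YAW):
    c,s=np.cos(Y),np.sin(Y);return np.array([O[0]+(c*x-s*y)/1e3,O[1]+(s*x+c*y)/1e3,z/1e3])
def w2m(X,O=O,Y=YAW):
    c,s=np.cos(Y),np.sin(Y);d=(np.asarray(X)[:2]-O)*1e3;return np.array([c*d[0]+s*d[1],-s*d[0]+c*d[1],X[2]*1e3])
def go(x,y,z,yaw=None):
    "tool shift (mm) to put the TCP at mag x,y,z (mm); turn in deg so that tool x = mag x"
    from scipy.spatial.transform import Rotation as R
    o=robot.get_obs();r=R.from_quat(o['tool_rot']);Y=YAW if yaw is None else yaw
    t=R.from_matrix(np.array([[np.cos(Y),np.sin(Y),0],[np.sin(Y),-np.cos(Y),0],[0,0,-1]]))
    print('now mag',np.round(w2m(o['position']),1),'F',np.round(o['ft_force'],1),'t',round(o['time'],2))
    print('shift',np.round(r.inv().apply(m2w(x,y,z)-o['position'])*1e3,1),'turn',np.round((r.inv()*t).as_rotvec(degrees=True),1))
E
python3 - <<'E'
from h import *
go(-150,0,245)
a=shot('top');b=shot('side');cv2.imwrite('pics/crop.png',cv2.resize(a['img'][160:300,180:380],(800,560),interpolation=cv2.INTER_CUBIC)[:,:,::-1])
K=a['mtx'];W=np.linalg.inv(a['world_to_cam'])
print('cam',W[:3,3])
for uv in [(112,30),(130,150),(137,200),(140,260)]:
  d=W[:3,:3]@np.linalg.inv(K)@[*uv,1]
  for z in (.1,.25,.4,.55,.7):
    X=W[:3,3]+d*(z-W[2,3])/d[2];print(uv,np.round(X,2),np.round(proj(b,X)[0]))
E
```

```text
now mag [-181.2 -452.7  244.6] F [ 0.   0.4 -0.7] t 1.1
shift [ 322.  -319.7   -0.4] turn [-0.   0.  41.3]
cam [ 0.40686173 -0.2915058   1.04391348]
(112, 30) [0.91 0.1  0.1 ] [338. 120.]
(112, 30) [0.83 0.04 0.25] [328.  71.]
(112, 30) [ 0.75 -0.02  0.4 ] [316.   9.]
(112, 30) [ 0.67 -0.08  0.55] [300. -74.]
(112, 30) [ 0.59 -0.15  0.7 ] [ 278. -189.]
(130, 150) [0.64 0.05 0.1 ] [258. 140.]
(130, 150) [ 0.61 -0.01  0.25] [252.  84.]
(130, 150) [ 0.57 -0.06  0.4 ] [245.  14.]
(130, 150) [ 0.53 -0.11  0.55] [236. -77.]
(130, 150) [ 0.49 -0.17  0.7 ] [ 223. -202.]
(137, 200) [0.54 0.03 0.1 ] [220. 149.]
(137, 200) [ 0.52 -0.02  0.25] [216.  90.]
(137, 200) [ 0.5  -0.07  0.4 ] [212.  16.]
(137, 200) [ 0.48 -0.12  0.55] [206. -79.]
(137, 200) [ 0.45 -0.18  0.7 ] [ 199. -207.]
(140, 260) [0.41 0.01 0.1 ] [169. 160.]
(140, 260) [ 0.41 -0.03  0.25] [169.  97.]
(140, 260) [ 0.41 -0.08  0.4 ] [168.  19.]
(140, 260) [ 0.41 -0.13  0.55] [168. -81.]
(140, 260) [ 0.41 -0.18  0.7 ] [ 167. -213.]
```

View pics/crop.png

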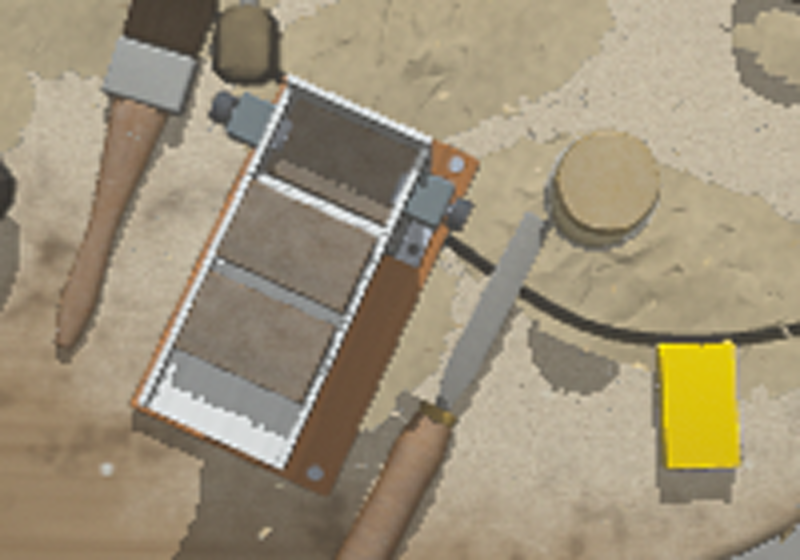

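The crop confirms it: the brown blank_far lies on the tray at crop (255,330), the near one is at (300,240), and the yellow block lies apart on the bench. The hose hangs low and far off, at y ≈ 0.03. I'm going above the outer end of the tray, jaw shut.

Request:
move_arm(
  series="322 -320 0 0 0 41.3;322 -320 0 0 0 41.3;322 -320 0 0 0 41.3;322 -320 0 0 0 41.3;322 -320 0 0 0 41.3;322 -320 0 0 0 41.3;322 -320 0 0 0 41.3;322 -320 0 0 0 41.3",
  jaw=0,
)

```text
time: 1.87
position: [0.3505, -0.2911, 0.2448]
tool_rot: [0.981, -0.194, 0.0, 0.0]
ft_force: [1.6, 0.3, 0.5]
grip_width: 0.0417
grip_force: 0.0
```

```bash
python3 - <<'E'
from h import *
go(-150,0,245)
E
```

```text
now mag [-158.7 -119.2  244.8] F [1.6 0.3 0.5] t 1.87
shift [   8.4 -119.2   -0.2] turn [ 0.  -0.  -0.1]
```

Request:
move_arm(
  series="8 -119 0 0 0 0;8 -119 0 0 0 0;8 -119 0 0 0 0;8 -119 0 0 0 0;8 -119 0 0 0 0;8 -119 0 0 0 0",
)

```text
time: 2.37
position: [0.4029, -0.1862, 0.2448]
tool_rot: [0.981, -0.193, 0.0, 0.001]
ft_force: [0.4, 0.4, 0.1]
grip_width: 0.0037
grip_force: 0.0
```

```bash
python3 - <<'E'
from h import *
p=shot('wrist','w1.png')
for t in ['mouth','tray','back_stop','blank_near','blank_far','blank_loaded']:
    for r in robot.tip_of(p,t)[:2]: print(t,np.round(r['xyz'],4),np.round(w2m(r['xyz'])),round(r['p'],2))
# overlay of model: rail inner edges, tray end, mouth, stop
im=p['img'][:,:,::-1].copy()
for a,b in [((-155,36,132.5),(22.5,36,132.5)),((-155,-36,132.5),(22.5,-36,132.5)),((-155,-36,122.5),(-155,36,122.5)),((22.5,-36,146.5),(22.5,36,146.5)),((-22.5,-36,122.5),(-22.5,36,122.5))]:
    q=proj(p,[m2w(*a),m2w(*b)]).round().astype(int);cv2.line(im,q[0].tolist(),q[1].tolist(),(0,0,255),1)
cv2.imwrite('pics/w1o.png',im)
go(-150,0,245)
E
```

```text
tray [ 0.3983 -0.1845  0.1244] [-155.   -2.  124.] 0.62
back_stop [ 0.4269 -0.3009 -0.0023] [-84. -99.  -2.] 0.71
blank_near [ 0.4951 -0.2239  0.1229] [-50.  -2. 123.] 0.83
blank_far [ 0.4488 -0.1979  0.1246] [-103.    4.  125.] 0.65
blank_far [ 4.280e-01 -4.394e-01  1.000e-04] [ -31. -227.    0.] 0.57
now mag [-150.3   -3.   244.5] F [ 0.   0.6 -0.2] t 2.72
shift [ 0.3 -3.  -0.5] turn [ 0.   0.  -0.2]
```

View pics/w1o.png

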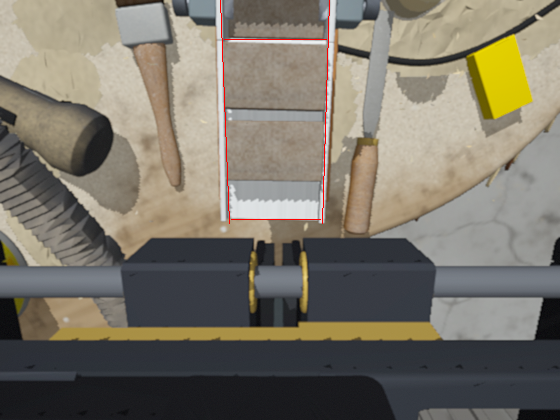

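The overlay of the model on the rails, tray end and mouth edge fits to about 1 mm. The blanks sit at rows 40–110 and 122–181, with a free strip of tray at rows 182–219. I'm lowering the shut fingers behind the far blank.

Request:
move_arm(
  series="4 -3 40 0 0 0;4 -3 75 0 0 0;4 -3 95 0 0 0;4 -3 95 0 0 0;4 -3 95 0 0 0",
)

```text
time: 3.13
position: [0.407, -0.1847, 0.149]
tool_rot: [0.981, -0.194, -0.001, -0.001]
ft_force: [0.0, 0.1, 0.9]
grip_width: 0.0005
grip_force: 0.0
```

Request:
move_arm(
  series="8 0 0 0 0 0;16 0 0 0 0 0;24 0 0 0 0 0;32 0 0 0 0 0;40 0 0 0 0 0;46 0 0 0 0 0;50 0 0 0 0 0;50 0 0 0 0 0",
)

```text
time: 3.8
position: [0.455, -0.2042, 0.1497]
tool_rot: [0.981, -0.194, 0.001, 0.0]
ft_force: [0.0, 0.7, -0.1]
grip_width: 0.0005
grip_force: 0.0
```

```bash
python3 - <<'E'
from h import *
go(-71,0,150)
p=shot('wrist','w2.png');q=shot('side','s2.png')
for n,p in(('w',p),('s',q)):
  for t in ['blank_near','blank_far']:
    for r in robot.tip_of(p,t)[:2]: print(n,t,np.round(w2m(r['xyz'])),round(r['p'],2))
im=np.hstack([cv2.imread('pics/w2.png')[0:300,130:430],cv2.resize(cv2.imread('pics/s2.png')[130:280,150:350],None,fx=2,fy=2)]);cv2.imwrite('pics/c2.png',im)
E
```

```text
now mag [-94.9   0.9 149.7] F [ 0.   0.7 -0.1] t 3.8
shift [23.9  0.8 -0.3] turn [ 0.  -0.1 -0. ]
w blank_near [-33. 126.   1.] 0.16
w blank_far [ -34. -231.    1.] 0.94
w blank_far [-63.   4. 126.] 0.84
s blank_near [-17.  -2. 120.] 0.59
s blank_far [ -35. -232.   -2.] 0.89
s blank_far [-65.   1. 120.] 0.58
```

View pics/c2.png

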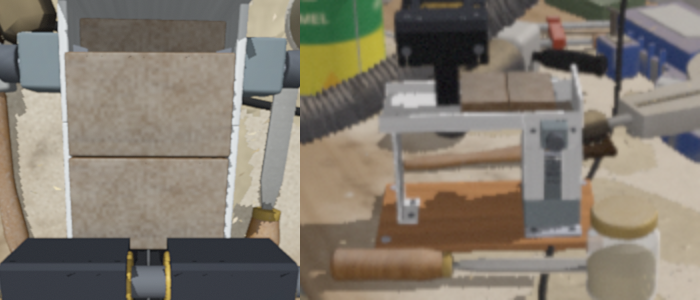

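The blanks are now together and about 22 mm short of the stop. I'm pushing on slowly and watching the force.

Request:
move_arm(
  series="4 0 0 0 0 0;8 0 0 0 0 0;12 0 0 0 0 0;16 0 0 0 0 0;18 0 0 0 0 0;20 0 0 0 0 0;21 0 0 0 0 0;21 0 0 0 0 0",
)

```text
time: 4.77
position: [0.4734, -0.2116, 0.1495]
tool_rot: [0.981, -0.194, 0.0, 0.0]
ft_force: [-0.8, 0.4, -0.0]
grip_width: 0.0004
grip_force: 0.0
```

Request:
move_arm(
  series="1 0 0 0 0 0;2 0 0 0 0 0;3 0 0 0 0 0;3 0 0 0 0 0",
)

```text
time: 5.1
position: [0.4748, -0.2121, 0.1495]
tool_rot: [0.981, -0.194, -0.001, -0.0]
ft_force: [-3.2, 1.6, 4.4]
grip_width: 0.0006
grip_force: 2.1
```

```bash
python3 - <<'E'
from h import *
go(-71,0,150)
p=shot('wrist','w3.png');q=shot('side','s3.png')
im=np.hstack([cv2.imread('pics/w3.png')[0:300,130:430],cv2.resize(cv2.imread('pics/s3.png')[130:280,150:350],None,fx=2,fy=2)]);cv2.imwrite('pics/c3.png',im)
E
```

```text
now mag [-73.6   1.1 149.5] F [-3.2  1.6  4.4] t 5.1
shift [ 2.6  1.1 -0.5] turn [-0.   0.2 -0. ]
```

View pics/c3.png

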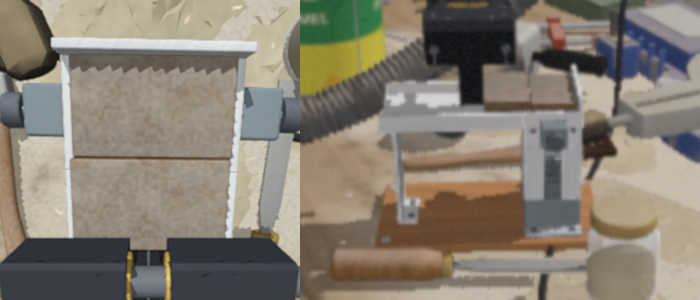

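The force has risen to 3.6 N at about the expected place. I'm pushing 2 mm more to be sure it is the stop and not a snag.

Request:
move_arm(
  series="1 0 0 0 0 0;2 0 0 0 0 0;2 0 0 0 0 0",
)

```text
time: 5.45
position: [0.475, -0.212, 0.1494]
tool_rot: [0.981, -0.193, -0.003, -0.001]
ft_force: [-8.1, 1.9, 6.9]
grip_width: 0.0007
grip_force: 4.2
```

```bash
python3 - <<'E'
from h import *
go(-71,0,150)
E
```

```text
now mag [-73.4   1.2 149.4] F [-8.1  1.9  6.9] t 5.45
shift [ 2.4  1.2 -0.6] turn [-0.   0.4 -0. ]
```

It is a hard stop: no more travel, 8 N. I'm backing off, lifting and going over the near blank's middle.

Request:
move_arm(
  series="-10 0 0 0 0 0;-10 0 -35 0 0 0;-10 0 -60 0 0 0;30 1 -60 0 0 0;71 1 -60 0 0 0;71 1 -60 0 0 0;71 1 -60 0 0 0;71 1 -60 0 0 0",
)

```text
time: 6.12
position: [0.5428, -0.241, 0.2089]
tool_rot: [0.981, -0.194, -0.0, -0.0]
ft_force: [-0.4, 0.8, 0.0]
grip_width: 0.0006
grip_force: 0.0
```

```bash
python3 - <<'E'
from h import *
go(1,0,166)
p=shot('top','t4.png');q=shot('side','s4.png')
for n,p in(('t',p),('s',q)):
  for t in ['blank_near','blank_far']:
    for r in robot.tip_of(p,t)[:2]: print(n,t,np.round(w2m(r['xyz'])),round(r['p'],2))
E
```

```text
now mag [3.000e-01 1.000e-01 2.089e+02] F [-0.4  0.8  0. ] t 6.12
shift [ 0.7  0.1 42.9] turn [-0.  0. -0.]
t blank_near [-87. -95.  -1.] 0.56
t blank_far [-43.   1. 122.] 0.7
t blank_far [ -36. -228.   -2.] 0.65
s blank_near [  3.  -4. 118.] 0.64
s blank_far [-44.   1. 122.] 0.7
s blank_far [ -34. -231.   -2.] 0.59
```

Request:
move_arm(
  series="1 0 25 0 0 0;1 0 38 0 0 0;1 0 44 0 0 0;1 0 49 0 0 0;1 0 54 0 0 0;1 0 59 0 0 0;1 0 64 0 0 0;1 0 64 0 0 0",
)

```text
time: 7.08
position: [0.5434, -0.2414, 0.1462]
tool_rot: [0.981, -0.194, -0.0, -0.0]
ft_force: [-2.0, -0.0, 1.9]
grip_width: 0.0001
grip_force: 1.1
```

Request:
move_arm(
  series="0 0 4 0 0 0;0 0 8 0 0 0;0 0 12 0 0 0;0 0 15 0 0 0;0 0 15 0 0 0;0 0 15 0 0 0",
)

```text
time: 7.58
position: [0.5435, -0.2415, 0.1317]
tool_rot: [0.981, -0.194, -0.0, 0.0]
ft_force: [-2.2, 1.3, 5.3]
grip_width: 0.0005
grip_force: 2.7
```

```bash
python3 - <<'E'
from h import *
go(1,0,131)
E
```

```text
now mag [ 1.100e+00 -1.000e-01  1.317e+02] F [-2.2  1.3  5.3] t 7.58
shift [-0.1 -0.1  0.7] turn [ 0.  0. -0.]
```

Request:
move_arm(
  series="0 0 1 0 0 0;0 0 2 0 0 0;0 0 2 0 0 0;0 0 2 0 0 0",
)

```text
time: 7.92
position: [0.5435, -0.2415, 0.1302]
tool_rot: [0.981, -0.194, -0.0, 0.0]
ft_force: [-3.5, 1.9, 7.9]
grip_width: 0.0005
grip_force: 4.0
```

Request:
move_arm(
  series="0 0 -3 0 0 0;0 0 -6 0 0 0;0 0 -10 0 0 0;0 0 -45 0 0 0;0 0 -80 0 0 0;-50 0 -80 0 0 0;-90 0 -80 0 0 0;-90 0 -80 0 0 0",
)

```text
time: 8.58
position: [0.4531, -0.2022, 0.2077]
tool_rot: [0.981, -0.194, -0.005, -0.002]
ft_force: [-1.3, 0.9, -1.1]
grip_width: 0.0002
grip_force: 0.0
```

```bash
python3 - <<'E'
from h import *
go(-95,0,150)
p=shot('wrist','w5.png');q=shot('side','s5.png')
for n,p in(('w',p),('s',q)):
  for t in ['blank_near','blank_far','blank_loaded']:
    for r in robot.tip_of(p,t)[:3]: print(n,t,np.round(w2m(r['xyz'])),round(r['p'],2))
im=np.hstack([cv2.imread('pics/w5.png')[0:300,130:430],cv2.resize(cv2.imread('pics/s5.png')[130:280,150:350],None,fx=2,fy=2)]);cv2.imwrite('pics/c5.png',im)
E
```

```text
now mag [-97.4   1.9 207.7] F [-1.3  0.9 -1.1] t 8.58
shift [ 3.1  2.1 57.7] turn [-0.2  0.7 -0. ]
w blank_near [ 1. -4. 92.] 0.78
w blank_far [ -33. -232.    2.] 0.96
w blank_far [-44.   2. 126.] 0.61
s blank_near [ 4. -4. 93.] 0.63
s blank_far [-43.  -1. 120.] 0.81
s blank_far [ -34. -230.   -3.] 0.65
```

View pics/c5.png

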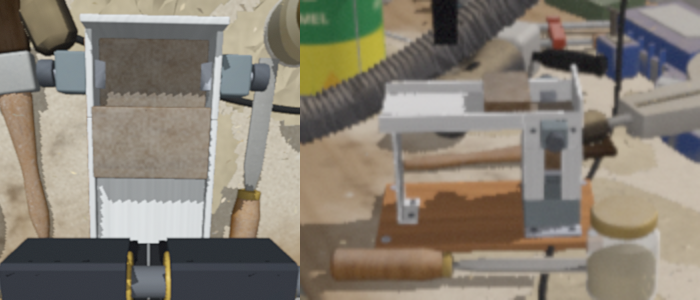

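The near blank sits at z 92–112, and both bolts are out over it, at (98,75) and (208,75) in the left view. The far blank is at x ≈ -43. I'm lowering behind it and pushing.

Request:
move_arm(
  series="0 1 25 0 0 0;0 1 45 0 0 0;0 1 58 0 0 0;0 1 58 0 0 0;0 1 58 0 0 0",
)

```text
time: 9.4
position: [0.4607, -0.2086, 0.1499]
tool_rot: [0.981, -0.194, -0.001, -0.0]
ft_force: [1.4, -0.4, 0.3]
grip_width: 0.0003
grip_force: 0.0
```

Request:
move_arm(
  series="8 0 0 0 0 0;16 0 0 0 0 0;23 0 0 0 0 0;30 0 0 0 0 0;37 0 0 0 0 0;44 0 0 0 0 0;50 0 0 0 0 0;50 0 0 0 0 0",
)

```text
time: 10.07
position: [0.5084, -0.2284, 0.1508]
tool_rot: [0.981, -0.194, 0.001, 0.0]
ft_force: [-0.3, 0.6, 0.3]
grip_width: 0.0005
grip_force: 0.0
```

Request:
move_arm(
  series="4 0 0 0 0 0;8 0 0 0 0 0;11 0 0 0 0 0;13 0 0 0 0 0;13 0 0 0 0 0",
)

```text
time: 10.48
position: [0.5136, -0.2299, 0.1489]
tool_rot: [0.981, -0.193, -0.007, -0.002]
ft_force: [-9.7, 0.9, 1.9]
grip_width: 0.0002
grip_force: 4.3
```

```bash
python3 - <<'E'
from h import *
go(-31.4,0,150)
E
```

```text
now mag [-31.   -0.7 148.9] F [-9.7  0.9  1.9] t 10.48
shift [-0.4 -0.7 -1.1] turn [-0.1  0.8  0. ]
```

Against the stop at x = -31, as worked out. Backing off, lifting and going over it.

Request:
move_arm(
  series="-15 0 0 0 0 0;-15 0 -30 0 0 0;-15 0 -58 0 0 0;27 0 -58 0 0 0;27 0 -58 0 0 0;27 0 -58 0 0 0",
)

```text
time: 10.98
position: [0.5458, -0.244, 0.2093]
tool_rot: [0.981, -0.194, 0.002, 0.001]
ft_force: [0.0, -0.1, -0.5]
grip_width: 0.0006
grip_force: 0.0
```

```bash
python3 - <<'E'
from h import *
go(1,0,166)
q=shot('side')
for t in ['blank_near','blank_far']:
    for r in robot.tip_of(q,t)[:2]: print(t,np.round(w2m(r['xyz'])),round(r['p'],2))
E
```

```text
now mag [  4.2  -1.5 209.3] F [ 0.  -0.1 -0.5] t 10.98
shift [-3.4 -1.5 43.3] turn [ 0.  -0.2 -0. ]
blank_near [-88. -93.  -1.] 0.32
blank_far [ -3.   3. 116.] 0.71
```

Request:
move_arm(
  series="-3 -1 25 0 0 0;-3 -1 38 0 0 0;-3 -1 44 0 0 0;-3 -1 49 0 0 0;-3 -1 54 0 0 0;-3 -1 59 0 0 0;-3 -1 64 0 0 0;-3 -1 64 0 0 0",
)

```text
time: 11.8
position: [0.5396, -0.2396, 0.1451]
tool_rot: [0.981, -0.194, -0.002, -0.001]
ft_force: [-2.9, 2.1, 2.8]
grip_width: 0.0004
grip_force: 1.7
```

Request:
move_arm(
  series="0 0 4 0 0 0;0 0 8 0 0 0;0 0 12 0 0 0;0 0 15 0 0 0;0 0 17 0 0 0;0 0 17 0 0 0;0 0 17 0 0 0",
)

```text
time: 12.38
position: [0.5397, -0.2397, 0.1289]
tool_rot: [0.981, -0.194, -0.002, -0.0]
ft_force: [-4.8, 3.0, 8.5]
grip_width: 0.0008
grip_force: 4.3
```

```bash
python3 - <<'E'
from h import *
go(1,0,130)
E
```

```text
now mag [ -3.1   0.2 128.9] F [-4.8  3.   8.5] t 12.38
shift [ 4.1  0.2 -1.1] turn [-0.   0.2 -0. ]
```

Request:
move_arm(
  series="0 0 -3 0 0 0;0 0 -6 0 0 0;0 0 -12 0 0 0;0 0 -45 0 0 0;0 0 -80 0 0 0;-40 0 -90 0 0 0;-80 0 -90 0 0 0;-90 0 -90 0 0 0",
)

```text
time: 13.05
position: [0.4526, -0.2028, 0.218]
tool_rot: [0.981, -0.194, -0.003, -0.001]
ft_force: [-1.1, 0.6, -1.2]
grip_width: 0.0006
grip_force: 0.0
```

Request:
move_arm(
  series="0 0 -15 0 0 0;0 0 -15 0 0 0;0 0 -15 0 0 0;0 0 -15 0 0 0",
)

```text
time: 13.38
position: [0.4587, -0.2069, 0.2326]
tool_rot: [0.981, -0.194, 0.001, 0.0]
ft_force: [-0.0, 0.2, 0.2]
grip_width: 0.0005
grip_force: 0.0
```

```bash
python3 - <<'E'
from h import *
p=shot('wrist','w6.png');q=shot('side','s6.png')
for n,p in(('w',p),('s',q)):
  for t in ['blank_near','blank_far','nail_jar','brush','chisel']:
    for r in robot.tip_of(p,t)[:2]: print(n,t,np.round(r['xyz'],3),np.round(w2m(r['xyz'])),round(r['p'],2))
im=np.hstack([cv2.resize(cv2.imread('pics/w6.png')[0:200,180:380],None,fx=2,fy=2),cv2.resize(cv2.imread('pics/s6.png')[130:330,150:350],None,fx=2,fy=2)]);cv2.imwrite('pics/c6.png',im)
go(0,0,150)
E
```

```text
w blank_far [ 0.545 -0.238  0.097] [ 1.  4. 97.] 0.67
w blank_far [ 0.425 -0.443  0.001] [ -32. -232.    1.] 0.58
w nail_jar [ 0.54  -0.382  0.004] [  52. -132.    4.] 0.67
w brush [ 0.561 -0.112 -0.   ] [-32. 127.  -0.] 0.7
w chisel [ 0.426 -0.298 -0.001] [-87. -97.  -1.] 0.71
s blank_near [ 0.544 -0.247  0.072] [ 4. -5. 72.] 0.62
s blank_far [ 0.422 -0.444 -0.002] [ -35. -233.   -2.] 0.71
s blank_far [ 0.542 -0.239  0.091] [-1.  2. 91.] 0.54
s nail_jar [ 0.54  -0.379  0.003] [  50. -129.    3.] 0.7
s brush [ 0.559 -0.11   0.001] [-35. 128.   1.] 0.62
s chisel [ 0.427 -0.295  0.   ] [-87. -94.   0.] 0.9
now mag [-91.4  -0.  232.5] F [-0.5 -1.   0.7] t 13.98
shift [91.4 -0.1 82.5] turn [-0.  0. -0.]
```

View pics/c6.png

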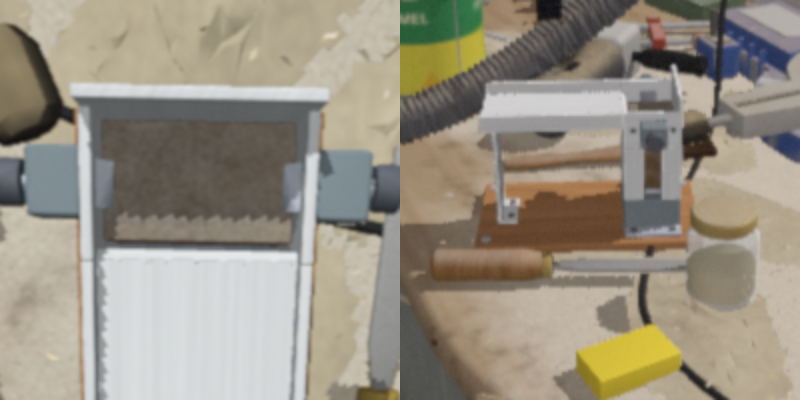

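The far blank is level in the shaft, and both bolts are out over it at (103,183) and (293,187). The near blank is under it at z 72, the tray is empty and the bystanders haven't moved. Handing in.

```bash
python3 -c "
from rig import robot
print(robot.hand_in())"
```

```text
the job is handed in; nothing more can be done
None
```

Both blanks are in the magazine, the near one first and the far one on top of it, with both bolts out over the stack; the jar, brush, chisel and yellow look-alike were left where they were, and the job was handed in at about 14 s with no verdict returned.

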